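# Secure the cover-glass box for the drive

### The job

Put the carton of cover glasses flat into the bay of the transit holder and let go of it. Then push the free end of the guard bar round its pin, across the mouth of the bay, until it is pressed into the sprung buffer and the sprung latch has snapped over its end, so that it stays shut when you let go; never press on the bar with more than about 20 N. Leave the other things on the worktop where they are.

Things in the scene. Friction and masses are not known exactly. Their poses are not given: they have to be found in the camera images.
- transit_base: fixed transit holder: an aluminium base plate 195 (x) x 280 (y) x 8 mm thick lying on the worktop. Origin on the worktop, 90 mm from the plate's far edge and 105 mm from its near edge, midway along y; x points away from the robot, y to the robot's left (turned by the holder's yaw).
- bay (a point): centre of the bay's floor, on the plate's top (8 mm above the worktop), at x = +51, y = -34 mm of transit_base. The bay measures 58 mm in x by 106 mm in y inside; grey lips 8 mm high and 5 mm thick at its far side and both ends; open to the near side, where the guard bar closes it. The carton lies in it with its long side along y of transit_base.
- pivot (a point): axis of the fixed upright pin on the plate's top, at x = 0, y = -115 mm of transit_base; its head (20 mm across) keeps the bar from being lifted off.
- guard_bar: loose steel bar 14 mm wide and high, about 0.15 kg, sliding flat on the plate; its eye turns on the pin with 1 mm play. Origin at the underside of the eye's centre, x along the bar to the free end, 205 mm off. At the start its free end is swung 30 to 50 degrees toward the robot; shut, its x lies along y of transit_base within 4 degrees.
- bar_end (a point): middle of the guard bar's free end face, 7 mm above its underside, 205 mm from the eye's centre.
- stop: rail of the adjustable stop, fixed on the plate's top at x = 0 (origin), y = +90 mm of transit_base, axes alike. A grey carriage on it (33 mm high over the worktop) carries buffer and latch. It is set anywhere from 12 mm nearer to 12 mm farther in x than its middle setting, differently each time; the setting is not reported, must be felt or seen, and stays put.
- buffer_mid (a point): fixed mark: where the tip of the 12 mm round rubber buffer is at the carriage's middle setting (true tip up to 12 mm nearer or farther in x). It points to -x, meets the bar's far side 198 mm from the pin, and gives 4 N per mm over 7 mm. The shut bar's centre line is then at x = 0 (also up to 12 mm off).
- latch_mid (a point): fixed mark: the latch's holding corner at the middle setting (moves with the carriage). Bevelled steel nose past the bar's end: the end pushes it aside to +y (1 to 4 N); 2 mm into the buffer it snaps back before the bar's near face. Push rises on the bevel, then climbs steeply in the buffer: at 15 N the latch is in. The bar's near face 100 to 180 mm from the pin is clear for pushing.
- cover_box: closed carton of cover glasses, 96 (its x) x 48 (its y) x 20 mm high, 0.11 kg, lying flat on the worktop right of the holder; origin at its underside's centre.
- timer: bystander: white digital timer 64 x 60 x 19 mm, origin at its underside's centre.
- specimen_cup: bystander: specimen cup with screw lid, 62 mm round, 72 mm high, origin at its underside's centre.
- immersion_oil: bystander: dropper bottle 35 mm round, 86 mm high, origin at its underside's centre.
- tally_counter: bystander: round tally counter 53 x 50 x 25 mm, origin at its underside's centre.
Mind the look-alikes: they are no part of the job. Leave any pink look-alike of the cover_box alone.

How it is judged:
By the outcome, as a careful person would: the job done as asked, in the order asked, and still so for the second after the job is handed in, with the robot touching nothing.
It also fails if it takes over 67 s, if anything falls off the work surface, if the arm or the gripper's body presses on something with over 40 N, if the wrist force passes 120 N, or if a joint passes its speed limit or range.

### The arm

A 6-joint arm with a two-finger parallel gripper is mounted at the origin on a cart in front of the work surface, level with it; the furniture and walls round the work are solid. World frame = base frame: x ahead of the robot, y to its left, z up, the work surface at z = 0. Lengths are in m, angles in rad, forces in N, time in s.
With the tool pointing down it reaches from about 0.35 to 0.85 m from the base axis. Payload 8.1 kg.
Tool frame: the origin (TCP) lies between the finger pads; the fingertips stand 11 mm ahead of it and the grasp point (between the pads) lies 8 mm behind it; y points along the fingers, x is the direction in which the jaws open and shut, and the axes are right-handed (so a half turn about y gives the same grasp; the last joint's range is limited). The gripper opens to 93 mm and grips with 3 to 60 N. Pads are 15 mm wide; open, the fingers measure 128 mm over their backs; the gripper's body (75 mm by 188 mm) begins 65 mm behind the grasp point.
Start: joints at [1.154, 0.13, 1.488, -0, 1.523, -0.085], TCP at [0.195, 0.567, 0.23] pointing down, gripper open.
Joint ranges: [-2.96, 2.96], [-0.89, 2.26], [0.02, 2.5], [-1.34, 4.48], [0, 2.73], [-2.66, 2.66]. Speed limits (rad/s): [2.39, 2.39, 2.79, 3.14, 3.14, 3.14].

### API

Orientations are given as a rotation vector (axis times angle).
In Python, from plant import readout, optics, robot gives the robot as it stands.
- The arm moves only by the shell command python3 -m creep 'ROWS' [FORCE]. ROWS is JSON, a list that holds one entry, the list of rows, each a list of 7 numbers: the closure, from 0 (fully open) to 1 (shut), then the shift along the tool's x, y, z in cm, then the turn, a rotation vector about the tool's x, y, z in degrees. In form: [[[grip, x, y, z, wx, wy, wz], ...]]. A call has exactly 8 rows; each row shifts and turns the pose as measured when the row begins, along the tool's axes as they then stand; what a row does not reach is not made up. A row lasts 1/10 s, in which the tool goes at most 50 mm and 8.59 degrees, less where a joint would pass 70% of its speed; a pose out of reach is approached as far as the arm can. A call is refused whole if a number of a shift passes 5 or a number of a turn 8.59, either way. A call with a gripper value outside its range is refused whole. The fingers move at their own pace and stop on an object; FORCE is the grip in N (left out, the last holds). Time passes only in rows, so rows that do not move let the fingers close, or fill a call up. It gives the time, the measured TCP pose, the force and the opening at its end, in the units of the state.
- readout.read_state(): the state, without advancing time (a new reading comes with each control period).
- optics.read_camera(name): name is "side" or "top" or "wrist"; returns a dict with "frame" (400x640x3 uint8, red, green, blue), "depth" (400x640 float32, m along the optical axis (not along the pixel's ray), 0 where there is no reading), "intrinsics" (3x3 intrinsics, pixels), "R" (3x3) and "t" (3): a world point X has camera coordinates R X + t. Camera axes: x right, y down, z forward; pixel columns grow to the right and rows downward; lengths in m; the calibration is good to about 2 mm. A picture is of the moment at which its call begins.
- robot.close_job(): hands the job in, once; it reports no verdict.
The state is a dict: "t": time; "q": joint angles; "dq": joint speeds; "joint_torque": joint torques, N m; "tool_pos": TCP position; "orientation": TCP orientation; "force": force on the tool from outside, world axes, zero at the start; "wrist_torque": the same for the moment, N m; "opening": finger opening in m.
Only numpy, scipy, OpenCV 4.12 (cv2) and the standard library are available. Lean on these libraries where they do the work, as an engineer would, in place of code of your own. Each camera call takes 0.05 s, during which the arm holds its last target. There are 200 camera calls.

## Working session

There is one attempt and no reset: what is moved stays moved. The work goes in short steps, Python scripts to look and compute and a shell command to move; the robot and the scene stay as the last step left them, time stands still between calls to the robot, and variables do not carry over. Pictures are saved under pics/ and viewed, about 8 in all and at most 12, crops included, and the job is handed in when it is done.

```bash
ls; mkdir -p pics
python3 - <<'E'
from plant import readout, optics, robot
import cv2, numpy as np
s=readout.read_state(); print({k:np.round(v,3) for k,v in s.items()})
for n in ["top","side"]:
    c=optics.read_camera(n); np.savez(f"{n}0.npz",**c)
    cv2.imwrite(f"pics/{n}0.png",c["frame"][:,:,::-1]); print(n,c["intrinsics"].round(1).tolist(),c["R"].round(3).tolist(),c["t"].round(3))
E
```

```text
pics
{'t': np.float64(0.0), 'q': array([ 1.154,  0.131,  1.489,  0.   ,  1.523, -0.085]), 'dq': array([-0.001,  0.001, -0.001, -0.002,  0.001, -0.   ]), 'joint_torque': array([-0.0000e+00, -5.5986e+01, -4.9174e+01,  7.7000e-02,  3.6000e-02,
       -0.0000e+00]), 'tool_pos': array([0.195, 0.567, 0.229]), 'orientation': array([-1.349, -0.96 ,  0.963]), 'force': array([0.622, 0.657, 0.073]), 'wrist_torque': array([ 0.004,  0.029, -0.028]), 'opening': np.float64(0.093)}
top [[361.6, 0.0, 317.5], [0.0, 361.6, 198.6], [0.0, 0.0, 1.0]] [[0.008, -1.0, 0.016], [-0.984, -0.01, -0.179], [0.179, -0.014, -0.984]] [-0.068  0.498  0.922]
side [[432.7, 0.0, 319.3], [0.0, 432.7, 190.8], [0.0, 0.0, 1.0]] [[0.558, -0.829, 0.017], [-0.65, -0.45, -0.612], [0.515, 0.33, -0.791]] [-0.322  0.33   0.935]
```

View pics/top0.png

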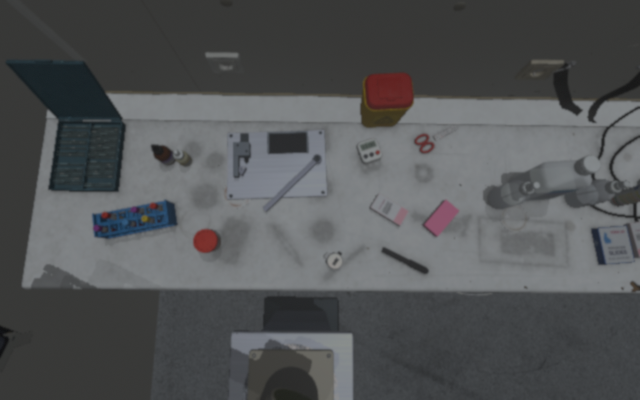

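View pics/side0.png

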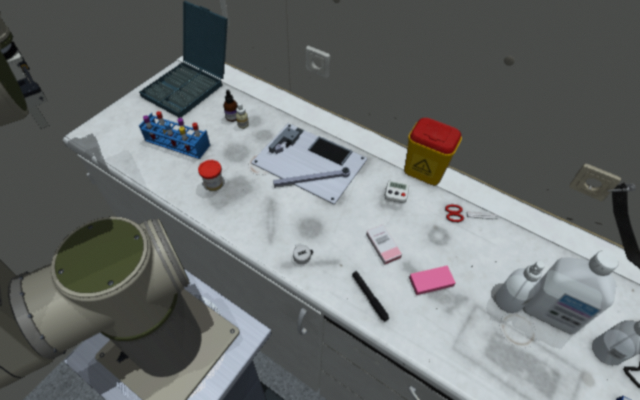

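The top view shows the holder plate at (277,163), with the guard bar from its pin (317,159) to its free end (267,209), the black bay floor at (288,143) and the grey stop at (241,155). There are two carton candidates: the white box with a pink end at (388,208) and the all-pink box at (441,217). The white one fits "carton of cover glasses" and the all-pink one is the look-alike to leave alone. I'll confirm with an enlarged crop.

```bash
cat > h.py <<'E'
import numpy as np, cv2
from plant import readout, optics, robot
from scipy.spatial.transform import Rotation as Ro
def ray(c,uv,z):
    uv=np.atleast_2d(np.asarray(uv,float)); K,R,t=c["intrinsics"],c["R"],c["t"]
    d=np.c_[uv,np.ones(len(uv))]@np.linalg.inv(K).T@R; o=-R.T@t
    return o+d*((z-o[2])/d[:,2])[:,None]
def proj(c,X):
    p=np.atleast_2d(X)@c["R"].T+c["t"]; p=p@c["intrinsics"].T; return p[:,:2]/p[:,2:]
def snap(n,tag):
    c=optics.read_camera(n); np.savez(f"{tag}.npz",**c); return c
E
python3 - <<'E'
from h import *
t=dict(np.load("top0.npz")); s=dict(np.load("side0.npz"))
up=lambda a,k:cv2.resize(a,None,fx=k,fy=k,interpolation=cv2.INTER_CUBIC)
a=up(t["frame"][120:220,220:340],4)            # 480x400 holder
b=up(t["frame"][185:245,360:470],4)[:200,:300] 
b=up(t["frame"][185:245,360:467],3)            # 321x180
d=up(s["frame"][215:305,350:457],3)[:220]       # 321x220
im=np.zeros((400,801,3),np.uint8); im[:400,:480]=a; im[:180,480:801]=b; im[180:400,480:801]=d
cv2.imwrite("pics/crop1.png",im[:,:800,::-1])
f=t["frame"].astype(int)
print("ring",f[205,382],f[214,400],f[217,441],f[170,300],f[190,200])
E
```

```text
ring [124 124 130] [136 108 116] [138  84 106] [118 123 132] [104 106 107]
```

View pics/crop1.png

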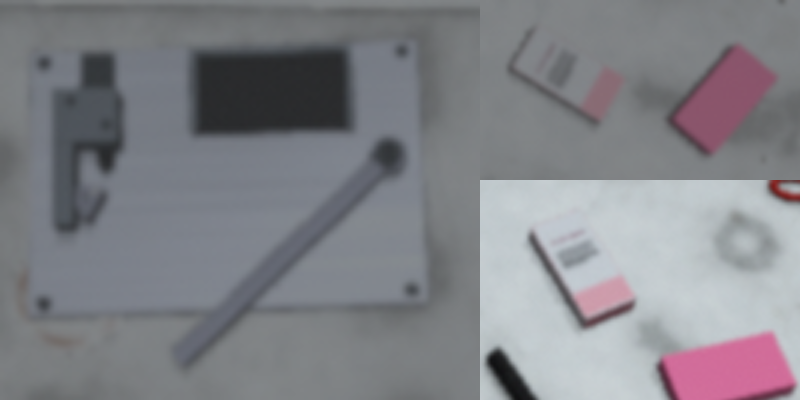

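The crop shows the white carton with text and a pink end band at about (388,208) in the top view, and the plain pink box at (441,217). I take the white one. Now measuring both poses.

Run:
```python
from h import *
t=dict(np.load("top0.npz"));s=dict(np.load("side0.npz"))
A=lambda p:np.array(p)/4-.5+.5+[220,120]; 
cor=ray(t,A([[30,50],[414,42],[428,300],[28,318]]),.008)
print("plate corners",cor[:,:2].round(3).tolist())
f=t["frame"].astype(int); 
m=((f.sum(2)<200)).astype(np.uint8); m[:, :262]=0;m[:,313:]=0;m[:130]=0;m[156:]=0
n,l,st,cc=cv2.connectedComponentsWithStats(m); k=1+st[1:,4].argmax(); print("bay px",st[k],cc[k])
r=cv2.minAreaRect(np.argwhere(l==k)[:,::-1].astype(np.float32)); B=ray(t,cv2.boxPoints(r),.008)[:,:2]; print("bay",ray(t,cc[k],.008)[0,:2].round(4),B.round(3).tolist())
piv=ray(t,A([[388,157]]),.025)[0,:2]; end=ray(t,A([[182,358]]),.022)[0,:2]
print("pivot",piv.round(4),"barend",end.round(4),np.linalg.norm(end-piv))
# yaw from screws
sc=ray(t,A([[43,63],[402,51],[411,290],[43,304]]),.008)[:,:2]; print("screws",sc.round(4).tolist())
for a,b in((0,1),(3,2)): d=sc[a]-sc[b]; print("yaw",np.degrees(np.arctan2(-d[0],d[1])),np.linalg.norm(d))
for a,b in((0,3),(1,2)): d=sc[a]-sc[b]; print("yaw",np.degrees(np.arctan2(d[1],d[0])),np.linalg.norm(d))
# carton by side saturation/brightness
for nm,c,(u0,u1,v0,v1) in(("top",t,(362,412,186,232)),("side",s,(362,408,222,268))):
    g=c["frame"][v0:v1,u0:u1].astype(int); bg=np.median(g.reshape(-1,3),0)
    dif=np.abs((g-g.mean(2,keepdims=True))-(bg-bg.mean())).sum(2)+np.clip(g.mean(2)-bg.mean(),0,None)
    mm=(dif>8).astype(np.uint8); mm=cv2.morphologyEx(mm,cv2.MORPH_OPEN,np.ones((3,3))); mm=cv2.morphologyEx(mm,cv2.MORPH_CLOSE,np.ones((7,7)))
    n,l,st,cc=cv2.connectedComponentsWithStats(mm); k=1+st[1:,4].argmax()
    P=np.argwhere(l==k)[:,::-1].astype(float)+[u0,v0]
    W=ray(c,P,.02)[:,:2]; r=cv2.minAreaRect((W*1000).astype(np.float32)); print(nm,"carton",st[k],r, cv2.boxPoints(r).round(0).tolist())
q=np.array([[535,25],[624,80],[598,124],[512,66]]); print("manual",ray(t,(q-[480,0])/3+[360,185],.02)[:,:2].round(4).tolist())
```

```text
plate corners [[0.695, 0.195], [0.705, -0.08], [0.516, -0.091], [0.5, 0.186]]
bay px [269 133  38  20 721] [287.41608877 142.48266297]
bay [0.6674 0.023 ] [[0.695, 0.076], [0.697, -0.03], [0.64, -0.03], [0.638, 0.075]]
pivot [ 0.6137 -0.0617] barend [0.4712 0.0772] 0.1990507439101202
screws [[0.6854, 0.1853], [0.6979, -0.0714], [0.5228, -0.0788], [0.5101, 0.1764]]
yaw 2.79366263219698 0.25696169187659934
yaw 2.8430138817361916 0.2555030817123864
yaw 2.889002675016635 0.17548714007087346
yaw 2.412268679980954 0.17527070477651732
top carton [ 31  21  15  19 177] ((457.8218078613281, -291.11590576171875), (26.36507797241211, 52.00267028808594), 58.030250549316406) [[429.0, -289.0], [473.0, -316.0], [487.0, -294.0], [443.0, -266.0]]
side carton [ 15  24  25  22 309] ((450.2807922363281, -294.0630187988281), (49.53388595581055, 56.219093322753906), 52.20133590698242) [[413.0, -296.0], [457.0, -331.0], [488.0, -292.0], [443.0, -257.0]]
manual [[0.5197, -0.232], [0.4694, -0.3123], [0.4289, -0.2872], [0.4813, -0.21]]
```

```bash
cat >> h.py <<'E'
def goto(p,jaw_deg,st=None):
    """shift (cm, tool axes) & turn (deg rotvec, tool axes) to TCP p, pointing down, tool x at jaw_deg (mod 180)"""
    st=st or readout.read_state(); R=Ro.from_rotvec(st["orientation"]); best=None
    for a in (jaw_deg,jaw_deg+180):
        a=np.radians(a); x=np.array([np.cos(a),np.sin(a),0]); y=np.array([0,0,-1.]); T=Ro.from_matrix(np.c_[x,y,np.cross(x,y)])
        w=np.degrees((R.inv()*T).as_rotvec())
        if best is None or np.linalg.norm(w)<np.linalg.norm(best): best=w
    d=R.inv().apply(np.asarray(p)-st["tool_pos"])*100
    return d.round(2),best.round(1)
E
python3 - <<'E'
from h import *
t=dict(np.load("top0.npz")); st=readout.read_state()
print(Ro.from_rotvec(st["orientation"]).as_matrix().round(3).tolist())
def pt(u,v):
    z=t["depth"][v,u]; p=np.linalg.inv(t["intrinsics"])@[u,v,1]*z; return t["R"].T@(p-t["t"])
for v in range(85,146,5): print(v,pt(290,v).round(3),pt(330,v).round(3))
print("carton",goto([.475,-.26,.15],-32),"q6",st["q"])
E
```

```text
[[0.326, -0.001, -0.945], [0.945, -0.002, 0.326], [-0.002, -1.0, 0.0]]
85 [0.819 0.016 0.056] [ 0.819 -0.096  0.06 ]
90 [0.82  0.018 0.025] [ 0.821 -0.098  0.027]
95 [0.814 0.019 0.006] [ 0.816 -0.099  0.005]
100 [0.799 0.019 0.005] [ 0.8   -0.099  0.006]
105 [0.784 0.018 0.004] [ 0.785 -0.099  0.005]
110 [0.77  0.018 0.   ] [ 0.771 -0.099  0.001]
115 [0.753 0.018 0.003] [ 0.754 -0.099  0.005]
120 [0.737 0.017 0.003] [ 0.739 -0.099  0.004]
125 [0.723 0.017 0.001] [ 0.724 -0.099  0.002]
130 [0.708 0.017 0.001] [ 0.709 -0.099  0.001]
135 [0.69  0.016 0.007] [ 0.694 -0.099  0.   ]
140 [0.674 0.016 0.011] [ 0.68  -0.099 -0.001]
145 [0.661 0.016 0.005] [ 0.664 -0.099  0.001]
carton (array([-69.05,   7.98, -53.39]), array([ -0.1, -77. ,  -0.1])) q6 [ 1.15361419e+00  1.31074508e-01  1.48918648e+00 -1.48667038e-05
  1.52300231e+00 -8.53988121e-02]
```

```bash
python3 -m creep '[[[0,-3.9,0,-3,0,0,0],[0,-3.9,0,-3,0,0,0],[0,-3.9,0,-3,0,0,0],[0,-3.9,0,-3,0,0,0],[0,-3.9,0,-3,0,0,0],[0,-3.9,0,-3,0,0,0],[0,-3.9,0,-3,0,0,0],[0,-3.9,0,-3,0,0,0]]]'
python3 -m creep '[[[0,-3.9,0,-3,0,0,0],[0,-3.9,0,-3,0,0,0],[0,-3.9,0,-3,0,0,0],[0,-3.9,0,-3,0,0,0],[0,-3.9,0,-3,0,0,0],[0,-3.9,0,-3,0,0,0],[0,-3.9,0,-3,0,0,0],[0,-3.9,0,-3,0,0,0]]]'
python3 -m creep '[[[0,0,0,0,0,8.5,0],[0,0,0,0,0,8.5,0],[0,0,0,0,0,8.5,0],[0,0,0,0,0,8.5,0],[0,0,0,0,0,8.5,0],[0,0,0,0,0,8.5,0],[0,0,0,0,0,8.5,0],[0,0,0,0,0,8.5,0]]]'
python3 -c "
from h import *
print(readout.read_state()['q'].round(2),goto([.475,-.26,.2],-32))"
```

```text
t: 0.9
tool_pos: [0.3186, 0.1884, 0.2227]
orientation: [-1.349, -0.961, 0.979]
force: [1.3, -0.2, 0.5]
opening: 0.0933
t: 1.7
tool_pos: [0.4451, -0.1915, 0.2246]
orientation: [-1.35, -0.963, 0.976]
force: [1.0, 0.8, 1.6]
opening: 0.0928
t: 2.5
tool_pos: [0.4426, -0.1983, 0.2184]
orientation: [-1.575, -0.024, 0.045]
force: [-0.2, 0.5, -0.0]
opening: 0.093
[-0.52 -0.17  1.8  -0.01  1.52 -0.56] (array([ 2.99,  1.83, -6.3 ]), array([ 0.5, 34.5, -0.7]))
```

```bash
python3 -m creep '[[[0,1.5,0.5,-3.1,0,0,0],[0,1.5,0.5,-3.1,0,0,0],[0,0,0,0,0,8.5,0],[0,0,0,0,0,8.5,0],[0,0,0,0,0,8.5,0],[0,0,0,0,0,8.5,0],[0,0,0,0,0,0,0],[0,0,0,0,0,0,0]]]'
python3 - <<'E'
from h import *
st=readout.read_state(); c=snap("wrist","w1"); print(goto([.475,-.26,.2],-32)); print((-c["R"].T@c["t"]).round(3),c["R"].round(2).tolist(),c["intrinsics"][0,0])
cv2.imwrite("pics/w1.png",c["frame"][:,:,::-1])
print(proj(c,[[.475,-.26,.02],st["tool_pos"]]).round(0))
E
```

```text
t: 3.3
tool_pos: [0.4739, -0.26, 0.2027]
orientation: [-1.531, 0.457, -0.426]
force: [-0.4, 1.0, 0.1]
opening: 0.093
(array([0.1 , 0.27, 0.06]), array([ 0.6, -0.3, -1. ]))
[ 0.513 -0.203  0.357] [[0.85, -0.53, -0.02], [-0.51, -0.82, 0.26], [-0.15, -0.21, -0.97]] 287.87611185843633
[[321. 183.]
 [317. 247.]]
```

View pics/w1.png

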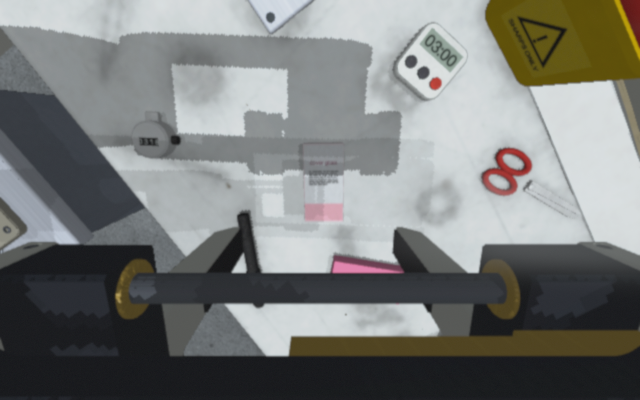

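The wrist view shows the carton aligned between the jaws, from (303,143) to (344,220), with its centre at (323,181) against the predicted (321,183). The timer is at (430,62), the look-alike shows at (367,263) behind the gripper, and the pen is at (248,260).

Run:
```python
from h import *
c=dict(np.load("w1.npz")); t=dict(np.load("top0.npz"))
P=ray(c,[[303,143],[343,143],[344,220],[303,220]],.02)[:,:2]; print(P.round(4).tolist(),P.mean(0).round(4))
d=(P[0]-P[3]+P[1]-P[2])/2;print(np.degrees(np.arctan2(d[1],d[0])),np.linalg.norm(d),np.linalg.norm(P[0]-P[1]))
q=np.array([[740,42],[778,75],[708,152],[670,120]]); print("pink",ray(t,(q-[480,0])/3+[360,185],.02)[:,:2].round(3).tolist())
m=P.mean(0);print(goto([m[0],m[1],.021],np.degrees(np.arctan2(d[1],d[0]))-90))
```

```text
[[0.4825, -0.2091], [0.5214, -0.2336], [0.4746, -0.3142], [0.4317, -0.2875]] [ 0.4776 -0.2611]
58.428033348057625 0.09328121802239313 0.045965391926098435
pink [[0.506, -0.421], [0.475, -0.454], [0.404, -0.386], [0.433, -0.353]]
(array([ 0.68, 18.16,  0.3 ]), array([ 0.6, -0.7, -1. ]))
```

```bash
python3 -m creep '[[[0,0.5,4,0.2,0.6,-0.7,-1],[0,0,4,0,0,0,0],[0,0,4,0,0,0,0],[0,0,3,0,0,0,0],[0,0,2,0,0,0,0],[0,0,1,0,0,0,0],[0,0,0.2,0,0,0,0],[0,0,0,0,0,0,0]]]' 15
python3 -c "
from h import *
print(goto([.477,-.261,.021],-31.8))"
```

```text
t: 4.15
tool_pos: [0.481, -0.2622, 0.0177]
orientation: [-1.533, 0.407, -0.418]
force: [-0.5, 0.2, 0.5]
opening: 0.0931
(array([-0.41, -0.33, -0.1 ]), array([0. , 1.7, 0.4]))
```

```bash
python3 -m creep '[[[0,-0.4,-0.2,-0.1,0,1.7,0.4],[0,0,0,0,0,0,0],[1,0,0,0,0,0,0],[1,0,0,0,0,0,0],[1,0,0,0,0,0,0],[1,0,0,0,0,0,0],[1,0,0,0,0,0,0],[1,0,0,0,0,0,0]]]' 20
python3 -c "
from h import *
print(goto([.477,-.261,.021],-31.8))"
```

```text
t: 4.95
tool_pos: [0.4801, -0.2632, 0.0256]
orientation: [-1.529, 0.43, -0.443]
force: [-1.1, 1.6, 2.5]
opening: 0.0495
(array([-0.39,  0.46,  0.02]), array([ 0. , -0.1,  0.5]))
```

```bash
python3 -m creep '[[[1,0,0,0,0,0,0],[1,0,0,0,0,0,0],[1,0,0,0,0,0,0],[1,0,0,0,0,0,0],[1,0,0,0,0,0,0],[1,0,0,0,0,0,0],[1,0,0,0,0,0,0],[1,0,0,0,0,0,0]]]' 20
```

```text
t: 5.75
tool_pos: [0.4801, -0.2632, 0.0256]
orientation: [-1.529, 0.431, -0.443]
force: [-0.4, 0.1, 1.4]
opening: 0.0477
```

```bash
python3 -m creep '[[[0.35,0,0,0,0,0,0],[0.35,0,0,0,0,0,0],[0.35,0,0.5,0,0,0,0],[0.35,0,0,0,0,0,0.5],[1,0,0,0,0,0,0],[1,0,0,0,0,0,0],[1,0,0,0,0,0,0],[1,0,0,0,0,0,0]]]' 25
python3 -c "
from h import *
print(goto([.477,-.261,.021],-31.8))"
```

```text
t: 6.55
tool_pos: [0.48, -0.2631, 0.0196]
orientation: [-1.526, 0.438, -0.435]
force: [0.2, -0.2, 0.3]
opening: 0.0478
(array([-0.37, -0.14,  0.02]), array([ 0. , -0.1, -0.1]))
```

```bash
python3 -m creep '[[[1,0,-3,0,0,0,0],[1,0,-4,0,0,0,0],[1,0,-4,0,0,0,0],[1,0,-4,0,0,0,0],[1,0,-3,3,0,0,0],[1,0,0,4,0,0,0],[1,0,0,4,0,0,0],[1,0,0,4,0,0,0]]]' 25
python3 -m creep '[[[1,0,0,4,0,0,0],[1,0,0,4,0,0,0],[1,0,0,4,0,0,0],[1,0,0,0,0,-8.5,0],[1,0,0,0,0,-8.5,0],[1,0,0,0,0,-8.5,0],[1,0,0,0,0,-8.5,0],[1,0,0,0,0,0,0]]]' 25
python3 - <<'E'
from h import *
st=readout.read_state(); c=snap("wrist","w2"); print(goto([.667,.023,.2],2.8))
cv2.imwrite("pics/w2.png",c["frame"][:,:,::-1])
E
```

```text
t: 7.35
tool_pos: [0.5587, -0.1355, 0.2057]
orientation: [-1.524, 0.447, -0.44]
force: [-0.1, -1.0, -1.8]
opening: 0.0476
t: 8.15
tool_pos: [0.6261, -0.022, 0.2031]
orientation: [-1.566, -0.028, 0.037]
force: [0.7, -0.5, -1.4]
opening: 0.048
(array([4.26, 0.3 , 4.36]), array([-0.3, -0.7, -0.4]))
```

View pics/w2.png

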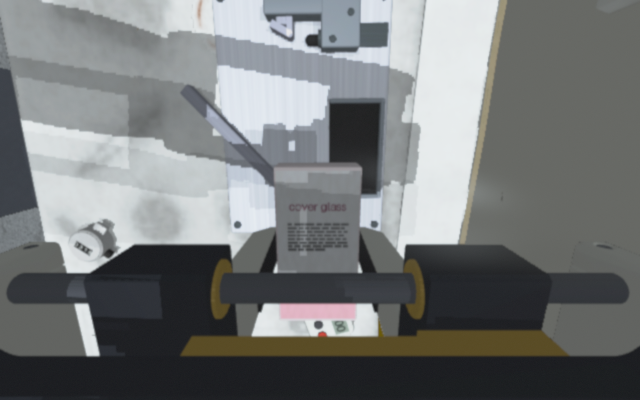

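The wrist view shows the carton held square at (275–361,163–318). The black bay floor is at (330–381,101–193) with a lip round it, the bar runs from (190,92) to (275,175), and the stop is at (320,25) with its black buffer tip at about (306,40).

Run:
```python
from h import *
c=dict(np.load("w2.npz")); st=readout.read_state()
g=c["frame"].astype(int).sum(2); 
print("row130",g[130,322:392].tolist()); print("col355",g[90:160,355].tolist())
ys,x0,x1=[],[],[]
for v in range(110,158,4):
    on=np.where(g[v,325:392]<150)[0]+325; ys.append(v);x0.append(on.min()-.0);x1.append(on.max()+1.)
print(x0,x1)
L=ray(c,np.c_[x0,ys],.008)[:,:2];R_=ray(c,np.c_[x1,ys],.008)[:,:2]
for n,A in(("near",L),("far",R_)):
    p=np.polyfit(A[:,1],A[:,0],1);print(n,"slope deg",-np.degrees(np.arctan(p[0])),"x at y=.023",np.polyval(p,.023))
T=ray(c,[[355,101.]],.008);print("left end floor",T)
P=ray(c,[[275,163],[361,163],[359,318],[277,318]],st["tool_pos"][2]+.0004)-st["tool_pos"];print("carton rel",P[:,:2].round(4).tolist())
```

```text
row130 [454, 454, 455, 462, 455, 446, 393, 253, 130, 110, 110, 109, 106, 108, 108, 111, 108, 111, 106, 110, 110, 109, 107, 111, 109, 110, 108, 109, 109, 106, 107, 108, 112, 111, 113, 111, 106, 110, 108, 108, 108, 110, 108, 111, 111, 110, 109, 110, 104, 109, 106, 107, 104, 103, 105, 109, 149, 219, 276, 303, 317, 360, 417, 421, 418, 432, 435, 435, 435, 434]
col355 [446, 446, 444, 446, 444, 446, 441, 418, 363, 314, 308, 295, 249, 173, 123, 109, 106, 109, 107, 107, 102, 110, 107, 104, 104, 110, 111, 110, 108, 111, 109, 108, 109, 109, 106, 110, 110, 111, 110, 112, 111, 107, 106, 107, 107, 104, 111, 109, 112, 110, 108, 110, 107, 112, 111, 114, 119, 118, 117, 123, 121, 121, 121, 124, 128, 129, 130, 131, 136, 134]
[np.float64(330.0), np.float64(330.0), np.float64(330.0), np.float64(330.0), np.float64(330.0), np.float64(330.0), np.float64(330.0), np.float64(330.0), np.float64(330.0), np.float64(330.0), np.float64(330.0), np.float64(330.0)] [np.float64(379.0), np.float64(379.0), np.float64(379.0), np.float64(379.0), np.float64(379.0), np.float64(379.0), np.float64(378.0), np.float64(378.0), np.float64(378.0), np.float64(377.0), np.float64(377.0), np.float64(377.0)]
near slope deg 3.0240046619186107 x at y=.023 0.6377426147854243
far slope deg 2.079985548417568 x at y=.023 0.6944984336601532
left end floor [[0.6637501  0.07720465 0.008     ]]
carton rel [[-0.0249, 0.0478], [0.0212, 0.0498], [0.0274, -0.0453], [-0.0231, -0.0477]]
```

```bash
python3 -m creep '[[[1,2.1,0,2.2,-0.3,-0.7,-0.4],[1,2.1,0,2.1,0,0,0],[1,0,4,0,0,0,0],[1,0,4,0,0,0,0],[1,0,3,0,0,0,0],[1,0,2,0,0,0,0],[1,0,0,0,0,0,0],[1,0,0,0,0,0,0]]]' 25
python3 -c "
from h import *
print(goto([.6665,.0228,.029],2.7))"
```

```text
t: 9.0
tool_pos: [0.6691, 0.0231, 0.0704]
orientation: [-1.572, -0.011, 0.004]
force: [0.8, 0.6, -1.2]
opening: 0.0474
(array([-0.28,  4.14, -0.02]), array([ 0.1, -2.2,  0.3]))
```

```bash
python3 -m creep '[[[1,-0.3,0,0,0.1,-2.2,0.3],[1,0,1,0,0,0,0],[1,0,1,0,0,0,0],[1,0,0.5,0,0,0,0],[1,0,0,0,0,0,0],[1,0,0,0,0,0,0],[1,0,0,0,0,0,0],[1,0,0,0,0,0,0]]]' 25
python3 - <<'E'
from h import *
print(goto([.6665,.0228,.029],2.7))
c=snap("wrist","w3"); cv2.imwrite("pics/w3.png",c["frame"][:,:,::-1])
E
```

```text
t: 9.8
tool_pos: [0.67, 0.0225, 0.0499]
orientation: [-1.571, -0.037, 0.025]
force: [-0.5, 0.8, -1.2]
opening: 0.0477
(array([-0.37,  2.08,  0.05]), array([ 0. , -0.5,  0.4]))
```

View pics/w3.png

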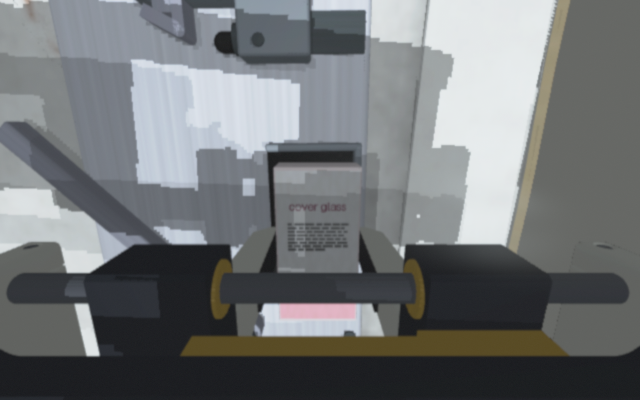

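The carton hangs over the bay. The black floor shows from u≈267 to 354 at its left end (v≈150–163), and the carton's end edge runs from 274 to 361 at v=163.

Run:
```python
from h import *
c=dict(np.load("w3.npz")); st=readout.read_state(); g=c["frame"].astype(int).sum(2)
print(g[157,258:370].tolist()); print(g[138:172,300].tolist())
print("floor",ray(c,[[267.5,157],[353.5,157],[310,150]],.008).round(4).tolist())
print("carton top",ray(c,[[275,163],[361,163]],st["tool_pos"][2]+.0004).round(4).tolist(),st["tool_pos"])
```

```text
[441, 444, 444, 441, 424, 385, 371, 365, 335, 232, 130, 97, 94, 94, 97, 95, 96, 98, 96, 95, 96, 98, 101, 98, 96, 96, 99, 98, 96, 97, 100, 102, 102, 96, 98, 99, 104, 104, 101, 100, 102, 106, 101, 106, 104, 108, 105, 106, 105, 108, 108, 108, 105, 109, 111, 107, 107, 109, 105, 106, 110, 110, 110, 111, 112, 111, 111, 113, 111, 112, 112, 111, 115, 114, 115, 115, 115, 111, 115, 116, 118, 118, 117, 119, 115, 118, 121, 117, 121, 118, 120, 115, 120, 125, 148, 187, 221, 248, 264, 267, 264, 261, 266, 304, 352, 360, 349, 339, 351, 374, 385, 384]
[446, 446, 445, 439, 399, 328, 287, 296, 307, 306, 302, 286, 250, 188, 126, 110, 105, 100, 103, 101, 106, 104, 106, 133, 221, 298, 322, 332, 356, 405, 450, 463, 471, 481]
floor [[0.6344, 0.0689, 0.008], [0.6927, 0.0711, 0.008], [0.663, 0.0747, 0.008]]
carton top [[0.6452, 0.0703, 0.0503], [0.6912, 0.0721, 0.0503]] [0.67008162 0.02245915 0.04989151]
```

```bash
python3 -m creep '[[[1,-0.45,0,0,0,-0.5,0.4],[1,0,0,0,0,0,0],[1,0,1,0,0,0,0],[1,0,0,0,0,0,0],[1,0,0,0,0,0,0],[1,0,0,0,0,0,0],[1,0,0,0,0,0,0],[1,0,0,0,0,0,0]]]' 25
python3 -c "
from h import *
print(goto([.6655,.0220,.029],2.7))"
```

```text
t: 10.65
tool_pos: [0.6652, 0.0223, 0.039]
orientation: [-1.571, -0.038, 0.038]
force: [0.1, -0.2, -0.9]
opening: 0.0476
(array([ 0.03,  1.  , -0.03]), array([0. , 0.1, 0. ]))
```

Position is right, so I'll lower and release.

```bash
python3 -m creep '[[[1,0,0.6,0,0,0,0],[1,0,0.4,0,0,0,0],[1,0,0.1,0,0,0,0],[1,0,0,0,0,0,0],[1,0,0,0,0,0,0],[1,0,0,0,0,0,0],[1,0,0,0,0,0,0],[1,0,0,0,0,0,0]]]' 25
python3 -c "
from h import *
print(goto([.6655,.0220,.029],2.7))"
```

```text
t: 11.45
tool_pos: [0.6656, 0.0222, 0.0277]
orientation: [-1.571, -0.039, 0.037]
force: [-0.6, -0.4, -1.6]
opening: 0.0479
(array([-0.01, -0.13, -0.02]), array([0. , 0.1, 0.1]))
```

```bash
python3 -m creep '[[[0.5,0,0,0,0,0,0],[0.3,0,0,0,0,0,0],[0.2,0,0,0,0,0,0],[0.2,0,-1,0,0,0,0],[0.2,0,-4,0,0,0,0],[0.2,0,-4.5,0,0,0,0],[0.2,0,-4.5,0,0,0,0],[0.2,0,-4,0,0,0,0]]]' 25
python3 - <<'E'
from h import *
t=snap("top","t4"); c=snap("wrist","w4")
cv2.imwrite("pics/w4.png",c["frame"][:,:,::-1]); print(readout.read_state()["tool_pos"])
E
```

```text
t: 12.25
tool_pos: [0.6606, 0.0225, 0.2074]
orientation: [-1.57, -0.028, 0.048]
force: [1.1, -0.2, -0.4]
opening: 0.0743
[0.66464    0.02237656 0.21426152]
```

View pics/w4.png

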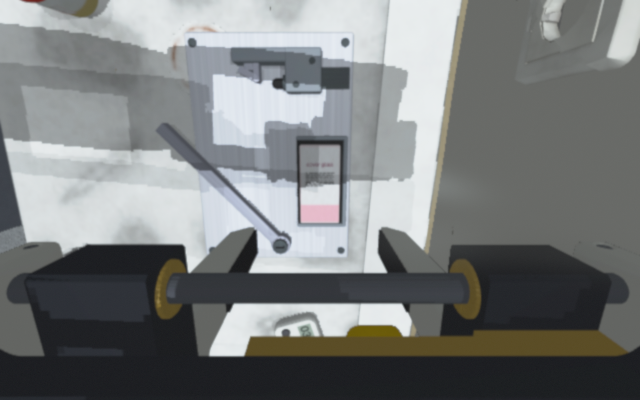

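The carton lies flat inside the bay, with an even dark margin all round at (299–342,140–224). The bar runs from the pin (281,243) to its end (163,127), the buffer tip is at about (274,84), and the latch nose is at (252,72).

```bash
python3 - <<'E'
from h import *
c=dict(np.load("w4.npz"))
S=ray(c,[[192,42],[345,42],[341,250],[212,250]],.008)[:,:2]; print("screws",S.round(4).tolist())
for (a,b) in((0,3),(1,2)): d=S[a]-S[b]; print(np.degrees(np.arctan2(-d[0],d[1])),np.linalg.norm(d))
yaw=np.radians(2.75);Rz=np.array([[np.cos(yaw),-np.sin(yaw)],[np.sin(yaw),np.cos(yaw)]])
O=S.mean(0)+Rz@[.0075,0]; print("O screws",O)
O2=np.array([.6657,.0225])-Rz@[.051,-.034]; print("O bay",O2)
O=(O+O2)/2; f=lambda u,z:((ray(c,u,z)[:,:2]-O)@Rz*1000).round(1).tolist()
print("pin head",f([[281,243]],.026),"bar end",f([[163,127]],.022)); 
print("buffer tip",f([[273.5,84]],.015),"carriage near",f([[288,84],[290,93]],.033),"nose",f([[252,78],[248,64]],.03))
E
python3 - <<'E'
import cv2
a=cv2.imread("pics/w4.png")[35:105,220:360]; cv2.imwrite("pics/c4.png",cv2.resize(a,None,fx=5,fy=5,interpolation=cv2.INTER_CUBIC))
E
```

```text
screws [[0.512, 0.177], [0.6868, 0.1855], [0.7, -0.0706], [0.5244, -0.0795]]
2.768677836419371 0.2567528107182266
2.951652540846901 0.25641580301832767
O screws [0.61330993 0.05344327]
O bay [0.61312748 0.05401396]
pin head [[1.8, -110.8]] bar end [[-133.4, 33.7]]
buffer tip [[-2.5, 82.1]] carriage near [[16.1, 79.7], [18.1, 70.3]] nose [[-23.9, 86.3], [-27.5, 100.5]]
```

View pics/c4.png

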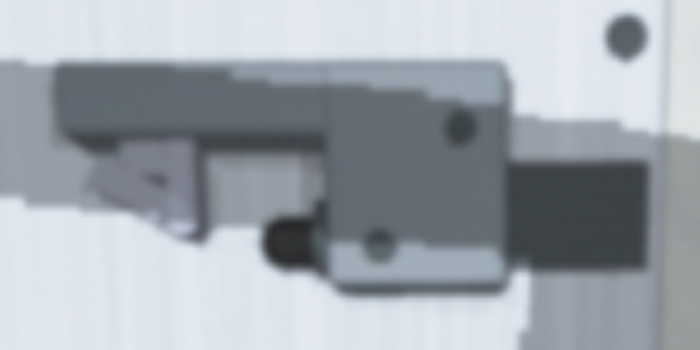

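The enlarged crop shows the buffer's rubber tip at crop (263,243) and the latch's holding corner at crop (205,240). That puts the tip at x ≈ -3 mm in the holder, so the carriage is set about 8 mm nearer. Next I close the fingers and come down on the near side of the bar.

```bash
python3 -m creep '[[[1,-4.5,0,0,0,0,0],[1,-4.5,0,0,0,0,0],[1,-4.5,0,0,0,0,0],[1,-4,0,0,0,0,0],[1,0,3,0,0,0,0],[1,0,3,0,0,0,0],[1,0,3,0,0,0,0],[1,0,3,0,0,0,0]]]' 25
python3 -m creep '[[[1,0,0,0,0,0,0],[1,0,0,0,0,0,0],[1,0,0,0,0,0,0],[1,0,0,0,0,0,0],[1,0,0,0,0,0,0],[1,0,0,0,0,0,0],[1,0,0,0,0,0,0],[1,0,0,0,0,0,0]]]'
python3 -c "
from h import *
print(goto([.491,.017,.03],2.75))"
```

```text
t: 13.15
tool_pos: [0.4901, 0.013, 0.0989]
orientation: [-1.573, -0.052, 0.024]
force: [0.4, 0.4, 0.9]
opening: 0.0154
t: 13.95
tool_pos: [0.4915, 0.0129, 0.103]
orientation: [-1.573, -0.054, 0.022]
force: [0.1, 0.3, -0.5]
opening: 0.0008
(array([-0.18,  7.3 ,  0.43]), array([0.2, 0. , 1.2]))
```

```bash
python3 -m creep '[[[1,0,2.5,0.4,0.2,0,1.2],[1,0,2.5,0,0,0,0],[1,0,1.5,0,0,0,0],[1,0,0.8,0,0,0,0],[1,0,0,0,0,0,0],[1,0,0,0,0,0,0],[1,0,0.5,0,0,0,0],[1,0,0,0,0,0,0]]]'
python3 - <<'E'
from h import *
s=readout.read_state();print(s["force"].round(1),goto([.491,.017,.024],2.75))
c=snap("side","s5"); i=c["frame"][90:240,230:400]; cv2.imwrite("pics/s5.png",cv2.resize(i,None,fx=4,fy=4,interpolation=cv2.INTER_CUBIC)[:,:,::-1])
E
```

```text
t: 14.75
tool_pos: [0.4949, 0.0168, 0.0259]
orientation: [-1.571, -0.042, 0.034]
force: [-0.2, 0.1, -0.0]
opening: 0.0006
[-0.2  0.1 -0. ] (array([-0.39,  0.19,  0.04]), array([0. , 0. , 0.3]))
```

View pics/s5.png

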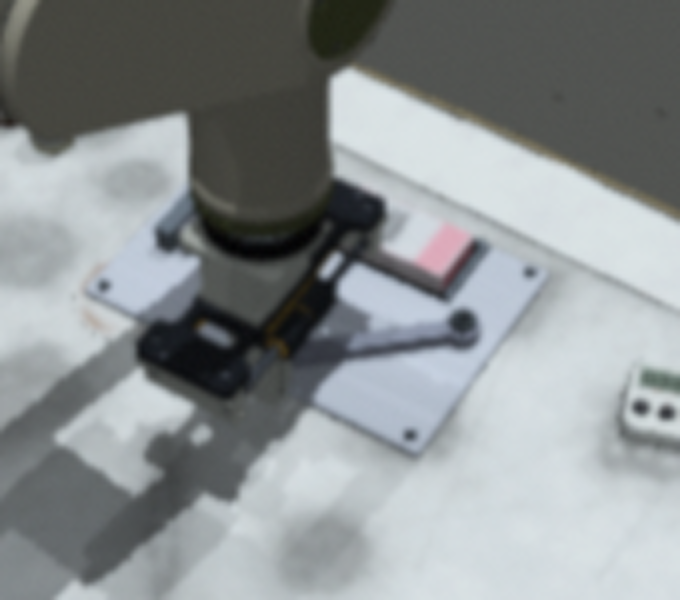

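The closed fingers stand on the near side of the bar at crop (285,375) without touching it, and the carton is still in its bay.

```bash
python3 -m creep '[[[1,0.5,0,0.37,0,0,0],[1,0.5,0,0.37,0,0,0],[1,0.5,0,0.37,0,0,0],[1,0.5,0,0.37,0,0,0],[1,0.5,0,0.37,0,0,0],[1,0.5,0,0.37,0,0,0],[1,0.5,0,0.37,0,0,0],[1,0.5,0,0.37,0,0,0]]]'
python3 -c "
from h import *
print(goto([.5816,.0872,.024],2.75))"
```

```text
t: 15.6
tool_pos: [0.5376, 0.0509, 0.0278]
orientation: [-1.571, -0.043, 0.033]
force: [-1.2, -0.6, 0.2]
opening: 0.0005
(array([4.57, 0.41, 3.41]), array([0. , 0. , 0.4]))
```

```bash
python3 -m creep '[[[1,0.5,0.1,0.4,0,0,0],[1,0.5,0.1,0.4,0,0,0],[1,0.5,0.1,0.4,0,0,0],[1,0.4,0,0.4,0,0,0],[1,0.4,0,0.4,0,0,0],[1,0.3,0,0.4,0,0,0],[1,0.2,0,0.4,0,0,0],[1,0,0,0,0,0,0]]]'
python3 -c "
from h import *
print(goto([.5816,.0872,.024],2.75))"
```

```text
t: 16.4
tool_pos: [0.5686, 0.077, 0.0274]
orientation: [-1.581, -0.044, 0.031]
force: [-3.7, -2.9, 5.3]
opening: 0.0005
(array([1.34, 0.34, 0.96]), array([ 0.6, -0. ,  0.4]))
```

```bash
python3 -m creep '[[[1,-0.1,-0.1,0,0,0,0],[1,0,0,0,0,0,0],[1,0,0,0,0,0,0],[1,0,0,0,0,0,0],[1,0,0,0,0,0,0],[1,0,0,0,0,0,0],[1,0,0,0,0,0,0],[1,0,0,0,0,0,0]]]'
python3 - <<'E'
from h import *
a=snap("wrist","w6")["frame"][0:400,60:480]; s=snap("side","s6")["frame"][90:240,230:400]
s=cv2.resize(s,(380,335),interpolation=cv2.INTER_CUBIC); im=np.zeros((400,800,3),np.uint8); im[:,:420]=a; im[:335,420:]=s
cv2.imwrite("pics/m6.png",im[:,:,::-1])
E
```

```text
t: 17.2
tool_pos: [0.5676, 0.0791, 0.0278]
orientation: [-1.579, -0.045, 0.032]
force: [-0.3, 0.3, 1.2]
opening: 0.0003
```

View pics/m6.png

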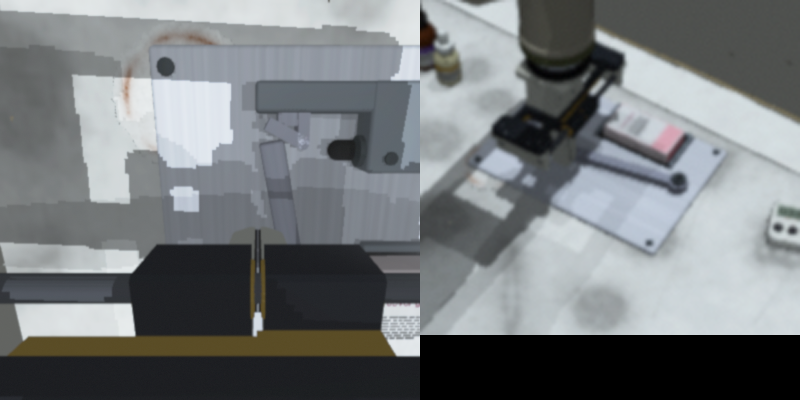

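The composite shows the bar end at (272,142), touching the start of the latch nose's bevel at (285,130). The buffer tip at (330,150) is still free, and the carton sits in its bay. The fingertips ride a little high, so I back off slightly, lower them, then push on in small steps.

```bash
python3 -m creep '[[[1,-0.4,0,0,0.5,0,0.4],[1,0,0.6,0,0,0,0],[1,0,0,0,0,0,0],[1,0,0,0,0,0,0],[1,0.2,0,0,0,0,0],[1,0.2,0,0.1,0,0,0],[1,0.1,0,0.1,0,0,0],[1,0,0,0,0,0,0]]]'
python3 -c "
from h import *
print(goto([.5816,.0872,.023],2.75))"
```

```text
t: 18.1
tool_pos: [0.5647, 0.0798, 0.0206]
orientation: [-1.572, -0.032, 0.045]
force: [-2.1, 0.2, 1.0]
opening: 0.0005
(array([ 1.72, -0.25,  0.66]), array([ 0.1,  0. , -0.5]))
```

```bash
python3 -m creep '[[[1,0.1,-0.15,0,0,0,0],[1,0.2,0,0,0,0,0],[1,0.2,0,0,0,0,0],[1,0.2,0,0,0,0,0],[1,0.2,0,0,0,0,0],[1,0,0,0,0,0,0],[1,0,0,0,0,0,0],[1,0,0,0,0,0,0]]]'
python3 -c "
from h import *
print(goto([.5816,.0872,.023],2.75))"
```

```text
t: 18.9
tool_pos: [0.5716, 0.0804, 0.021]
orientation: [-1.572, -0.026, 0.051]
force: [-2.8, -0.9, -0.8]
opening: 0.0005
(array([ 1.03, -0.22,  0.63]), array([ 0. ,  0.1, -0.9]))
```

```bash
python3 -m creep '[[[1,0.2,-0.1,0.1,0,0,-0.5],[1,0.2,0,0.1,0,0,0],[1,0.2,0,0,0,0,0],[1,0.1,0,0,0,0,0],[1,0,0,0,0,0,0],[1,0,0,0,0,0,0],[1,0,0,0,0,0,0],[1,0,0,0,0,0,0]]]'
python3 -m creep '[[[1,0.1,0,0,0,0,0],[1,0.1,0,0,0,0,0],[1,0,0,0,0,0,0],[1,0,0,0,0,0,0],[1,0,0,0,0,0,0],[1,0,0,0,0,0,0],[1,0,0,0,0,0,0],[1,0,0,0,0,0,0]]]'
```

```text
t: 19.7
tool_pos: [0.5794, 0.0827, 0.0219]
orientation: [-1.572, -0.034, 0.043]
force: [-1.2, -1.2, 0.3]
opening: 0.0006
t: 20.5
tool_pos: [0.5817, 0.0829, 0.0219]
orientation: [-1.572, -0.034, 0.043]
force: [-1.2, -1.2, 0.5]
opening: 0.0003
```

```bash
python3 -m creep '[[[1,0.1,0,0,0,0,0],[1,0.1,0,0,0,0,0],[1,0,0,0,0,0,0],[1,0,0,0,0,0,0],[1,0,0,0,0,0,0],[1,0,0,0,0,0,0],[1,0,0,0,0,0,0],[1,0,0,0,0,0,0]]]'
```

```text
t: 21.3
tool_pos: [0.5823, 0.083, 0.0217]
orientation: [-1.572, -0.032, 0.046]
force: [-4.3, -0.5, 0.4]
opening: 0.0006
```

```bash
python3 -m creep '[[[1,0.1,0,0,0,0,0],[1,0.1,0,0,0,0,0],[1,0.1,0,0,0,0,0],[1,0.1,0,0,0,0,0],[1,0.1,0,0,0,0,0],[1,0.1,0,0,0,0,0],[1,0.1,0,0,0,0,0],[1,0.1,0,0,0,0,0]]]'
```

```text
t: 22.1
tool_pos: [0.5826, 0.083, 0.0217]
orientation: [-1.573, -0.018, 0.06]
force: [-7.7, -1.5, 6.5]
opening: 0.0008
```

```bash
python3 -m creep '[[[1,0.1,0,0,0,0,-0.5],[1,0.15,0,0,0,0,0],[1,0.15,0,0,0,0,0],[1,0.15,0,0,0,0,0],[1,0.15,0,0,0,0,0],[1,0.15,0,0,0,0,0],[1,0.15,0,0,0,0,0],[1,0.15,0,0,0,0,0]]]'
```

```text
t: 22.9
tool_pos: [0.5829, 0.083, 0.022]
orientation: [-1.574, -0.006, 0.075]
force: [-12.3, -1.6, 8.4]
opening: 0.0005
```

```bash
python3 -c "
from h import *
s=readout.read_state();print(goto([.5830,.083,.022],2.75)); print(Ro.from_rotvec(s['orientation']).as_matrix()[:,1].round(3), s['wrist_torque'].round(2))"
```

```text
(array([ 0.01, -0.01, -0.  ]), array([ 0.2,  0.2, -2.5]))
[-0.044 -0.005 -0.999] [-0.33  2.06  0.08]
```

```bash
python3 -m creep '[[[1,0.15,0,0,0,0,-0.3],[1,0.15,0,0,0,0,-0.3],[1,0.15,0,0,0,0,-0.3],[1,0.15,0,0,0,0,-0.3],[1,0.15,0,0,0,0,-0.3],[1,0.18,0,0,0,0,-0.3],[1,0.18,0,0,0,0,-0.3],[1,0.18,0,0,0,0,-0.3]]]'
```

```text
t: 23.7
tool_pos: [0.5829, 0.083, 0.0217]
orientation: [-1.575, -0.017, 0.066]
force: [-13.2, -2.4, 10.2]
opening: 0.0005
```

```bash
python3 -m creep '[[[1,0.15,-0.1,0,0,0,-0.2],[1,0.16,-0.1,0,0,0,-0.2],[1,0.17,-0.1,0,0,0,-0.2],[1,0.18,-0.05,0,0,0,-0.2],[1,0.2,-0.05,0,0,0,-0.2],[1,0.2,-0.05,0,0,0,-0.2],[1,0.2,-0.05,0,0,0,-0.2],[1,0.2,-0.05,0,0,0,-0.2]]]'
```

```text
t: 24.5
tool_pos: [0.5833, 0.0831, 0.0219]
orientation: [-1.576, -0.015, 0.069]
force: [-11.3, -2.2, 8.2]
opening: 0.0002
```

```bash
python3 -m creep '[[[1,-0.5,0,0,0,0,0],[1,-1,0,0,0,0,-2],[1,-1.5,0,0,0,0,0],[1,-1,-2,0,0,0,0],[1,0,-4,0,0,0,0],[1,0,-4,0,0,0,0],[1,0,-3,-3,0,0,0],[1,0,0,-3,0,0,0]]]'
python3 - <<'E'
from h import *
c=snap("wrist","w7"); print(readout.read_state()["tool_pos"])
yaw=np.radians(2.75);Rz=np.array([[np.cos(yaw),-np.sin(yaw)],[np.sin(yaw),np.cos(yaw)]])
X=np.r_[np.array([.6132,.0537])+Rz@[-.008,.085],.02]; u=proj(c,X)[0].round().astype(int); print(u)
im=c["frame"]; 
x0=int(np.clip(u[0]-80,0,480));y0=int(np.clip(u[1]-60,0,280)); k=cv2.resize(im[y0:y0+120,x0:x0+160],(800,600),interpolation=cv2.INTER_CUBIC); print(x0,y0)
cv2.imwrite("pics/c7.png",k[:,:,::-1])
E
```

```text
t: 25.3
tool_pos: [0.5468, 0.024, 0.1577]
orientation: [-1.573, -0.055, 0.037]
force: [1.5, 0.5, -0.1]
opening: 0.0005
[0.54632176 0.01990889 0.15594759]
[380  80]
300 20
```

View pics/c7.png

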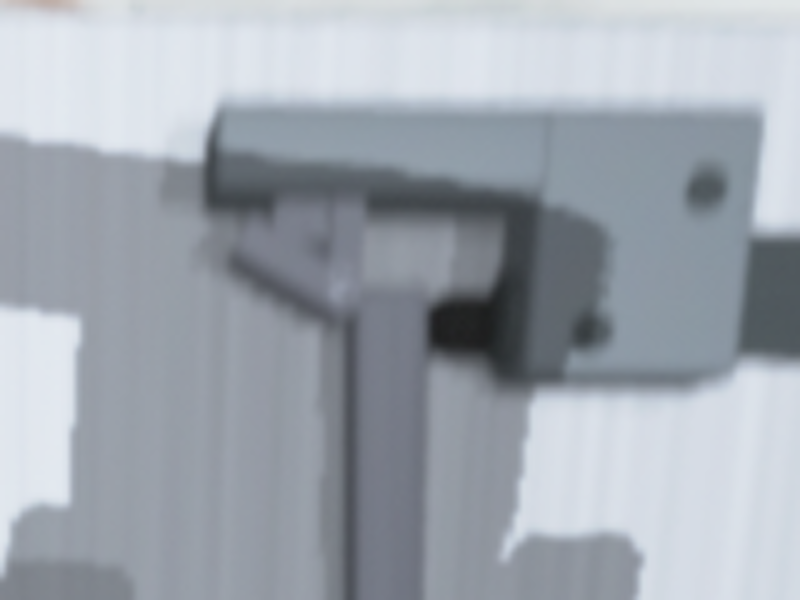

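In the crop, the bar end at (390,290) has passed the nose. The nose tip at (345,315) is back out in front of the bar's near face (u≈355), and the bar bears on the black buffer at (460,325), so it is latched with nothing touching it. One last check from further away: does the bar stay put over time, and is everything else undisturbed?

```bash
python3 -m creep '[[[1,-4,-2,0,0,0,0],[1,-4,-2,0,0,0,0],[1,-4,-1,-4,0,0,0],[1,0,0,-4,0,0,0],[1,0,0,-4,0,0,0],[1,0,0,-4,0,0,0],[1,0,0,0,0,0,0],[1,0,0,0,0,0,0]]]'
python3 - <<'E'
from h import *
t0=dict(np.load("top0.npz"));t1=snap("top","t8"); s=snap("side","s8")
d=cv2.GaussianBlur(cv2.absdiff(t0["frame"],t1["frame"]),(3,3),0).max(2)
for n,u,v in(("timer",370,152),("cup",206,240),("oil",181,157),("tally",334,261),("pink",441,217),("old carton",388,208)):
    print(n,np.percentile(d[v-12:v+12,u-12:u+12],95))
a=cv2.resize(t1["frame"][120:220,220:340],(480,400),interpolation=cv2.INTER_CUBIC); b=cv2.resize(s["frame"][110:210,240:380],(320,229),interpolation=cv2.INTER_CUBIC)
im=np.zeros((400,800,3),np.uint8); im[:,:480]=a; im[:229,480:]=b; cv2.imwrite("pics/f8.png",im[:,:,::-1])
E
```

```text
t: 26.15
tool_pos: [0.4385, -0.1466, 0.2033]
orientation: [-1.578, -0.055, 0.032]
force: [-0.9, 0.1, 1.2]
opening: 0.0007
timer 34.0
cup 7.0
oil 7.0
tally 45.0
pink 51.25
old carton 74.0
```

View pics/f8.png

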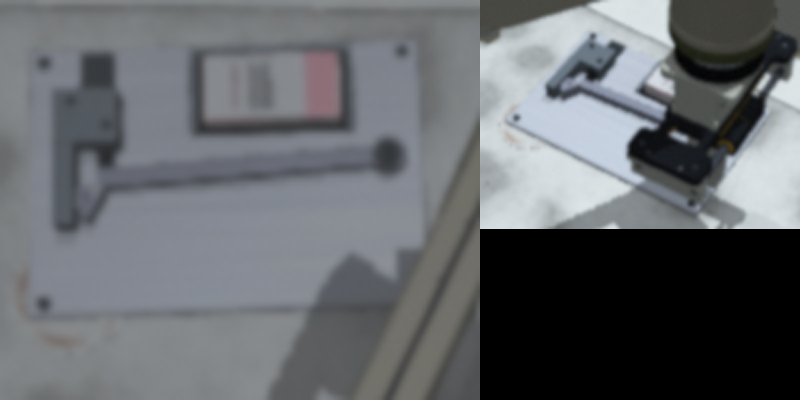

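The top view shows the bar lying shut from the pin (388,157) to its end at (105,180), behind the nose at (92,200), about 0.8 s after I backed off. The carton lies inside the bay's frame at (200–342,53–125). The differences at the timer, tally counter and pink box are probably arm and shadow, so I check them against the earlier clear frame and then hand in.

Run:
```python
from h import *
t0=dict(np.load("top0.npz"))["frame"]
for tag in("t4","t8"):
    f=dict(np.load(tag+".npz"))["frame"]
    for n,u,v in(("timer",370,152),("tally",334,261),("pink",441,217)):
        T=cv2.cvtColor(t0[v-16:v+16,u-18:u+18],7); S=cv2.cvtColor(f[v-24:v+24,u-26:u+26],7)
        r=cv2.matchTemplate(S,T,cv2.TM_CCOEFF_NORMED); _,m,_,l=cv2.minMaxLoc(r); print(tag,n,round(m,2),"shift",l[0]-8,l[1]-8)
robot.close_job()
```

```text
t4 timer 1.0 shift 0 0
t4 tally 0.94 shift 0 0
t4 pink 1.0 shift 0 0
t8 timer 0.19 shift -8 5
t8 tally 0.26 shift 0 0
t8 pink 0.35 shift -8 -8
the job is handed in; nothing more can be done
```

The carton of cover glasses lies flat in the bay and has been let go. The guard bar is shut behind the latch, and I handed the job in at about 26 s of the 67 s allowed.

**Carton:** I took the white one with the pink end band and left the all-pink look-alike alone. It showed a margin on all sides in the bay after release, and again in the last top view.

**Guard bar:** I pushed it with the closed fingertips, about 150 mm from the pin. The highest sideways push I read was 13.4 N, or about 17 N counting an unexplained upward force on the tool of up to 10 N. These readings come only at the end of each move, so a brief peak between them would not show. After I backed off, the close view showed the latch nose in front of the bar's near face and the bar resting on the buffer. The bar was still shut 0.8 s later, with the arm about 0.2 m away.

**Other things:**
- **Cup and oil bottle:** unchanged in the last top view.
- **Timer, tally counter and pink box:** they had not moved in the top view taken after the carton was placed. In the last one they did not match, probably because the arm and its shadow covered them, so I could not check them again at the end. The fingers stayed close to the holder throughout the bar work.

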